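# Start the hold-down screw of a shaker's tube cradle

### The arm

A 7-joint arm with a two-finger parallel gripper is mounted at the origin on the work surface. World frame = base frame: x ahead of the robot, y to its left, z up, the work surface at z = 0. Lengths are in m, angles in rad, forces in N, time in s.
With the tool pointing down it reaches from about 0.4 to 0.85 m from the base axis. Payload 4.5 kg.
Tool frame: the origin (TCP) lies on the centre line of the jaws, within the pads' length; the fingertips stand 11 mm ahead of it and the grasp point (between the pads) lies 8 mm behind it; z points along the fingers, y is the line along which they close (so a half turn about z gives the same grasp; the last joint's range is limited). The gripper opens to 88 mm and grips with 3 to 60 N. Pads are 18 mm wide; open, the fingers measure 123 mm over their backs; the gripper's body (75 mm by 187 mm) begins 45 mm behind the grasp point.
Start: joints at [-1.082, 0.689, -0.195, 1.565, 0.157, 0.902, -0.215], TCP at [0.275, 0.561, 0.25] pointing down, gripper open.
Joint ranges: [-3.01, 3.01], [-0.46, 2.08], [-1.47, 1.51], [0.13, 2.56], [-1, 4.14], [0.04, 2.09], [-2.66, 2.66]. Speed limits (rad/s): [2.57, 2.57, 3.14, 3.14, 3.14, 3.14, 3.14].

### API

Orientations are given as a unit quaternion [x, y, z, w].
In Python, from plant import * gives the robot as it stands. The module is installed in compiled form; this text tells all that it offers.
- The arm moves only by the tool send_rows, never from a script. Its argument "motion" is a list of rows, each an object of numbers: "x", "y", "z": the shift along the tool's x, y, z in cm; "rx", "ry", "rz": the turn, a rotation vector about the tool's x, y, z in rad; "jaw": the finger opening in cm, from 0 to 8.81. In form: [{"x": .., "y": .., "z": .., "rx": .., "ry": .., "rz": .., "jaw": ..}, ...]. A call has exactly 5 rows; each row shifts and turns the commanded pose from where the row before left it, along the tool's axes as they then stand; what a row does not reach is not made up. A row lasts 1/10 s, in which the tool goes at most 50 mm and 8.59 degrees, less where a joint would pass 70% of its speed; a pose out of reach is approached as far as the arm can. A call is refused whole if a number of a shift passes 5 or a number of a turn 0.15, either way. A call with a gripper value outside its range is refused whole. The fingers move at their own pace and stop on an object; "grip_force" is the grip in N (left out, the last holds). Time passes only in rows, so rows that do not move let the fingers close, or fill a call up. It gives the time, the measured TCP pose, the force, the opening and the grip force at its end, in the units of the state.
- get_state(): the state, without advancing time (a new reading comes with each control period).
- snapshot(name): name is "side" or "top" or "wrist"; returns a dict with "img" (384x512x3 uint8, red, green, blue), "vertical_fov" (degrees; the focal length in pixels is half the picture's height over the tangent of half this angle, whatever the lens; pixels are square), "cx", "cy" (the principal point, pixels), "extrinsics" (4x4, takes a point from camera to world coordinates). Camera axes: x right, y up, looking along -z (the intrinsics and any distortion apply to the point x, -y, -z); pixel columns grow to the right and rows downward; lengths in m; the calibration is good to about 2 mm. A picture is of the moment at which its call begins. There is no depth.
- finish_job(): hands the job in; it is judged then, once.
The state is a dict: "clock": time; "q": joint angles; "qd": joint speeds; "joint_torque": joint torques, N m; "tool_pos": TCP position; "eef_rot": TCP orientation; "contact_force": force on the tool from outside, world axes, zero at the start; "moment": the same for the moment, N m; "opening": opening from 0.0 (shut) to 1.0 (fully open); "finger_force": force on a finger pad.
Only numpy, scipy, OpenCV 4.12 (cv2) and the standard library are available. Lean on these libraries where they do the work, as an engineer would, in place of code of your own. Each camera call takes 0.05 s, during which the arm holds its last target. There are 200 camera calls.

### The job

Fix the tube cradle on the lab shaker: push it along its rails, away from the robot, until it comes up against its stop, and only then start the captive hold-down screw beside it without crossing the thread: turn its orange bar handle backward (counter-clockwise from above) until the screw drops into the thread, then forward (clockwise) one full turn from there. Finish while holding the screw by its bar in the closed fingers, started by that one turn but not tightened, with the cradle still against its stop; leave the vials, bottle, well plate and tip box where they stand.

Things in the scene. Friction and masses are not known exactly. Their poses are not given: they have to be found in the camera images.
- shaker: white bench shaker with a grey deck, 290 mm wide (y) x 280 mm (x), deck 70 mm above its origin; fixed on the bench. Origin at the centre of its underside; x points away from the robot's side (along the cradle's rails), z up.
- cradle (a joint): travel of the black tube cradle (three white tubes with blue caps lying across it) along the shaker's +x on the deck, m. 0 = nearest the robot's side, 0.050 = against the stop; starts between 0.000 and 0.025. It takes about 2 N to slide (4 N at 0.1 m/s) and stays where it is left.
- push_plate (a point): centre of the near (-x) face of the cradle's upright aluminium push plate, at the end towards the robot: 44 mm wide (y), 5 mm thick, top 49 mm and this point 27 mm above the deck. Axes as the shaker's; moves with the cradle. Push it here along the shaker's +x. The tubes behind it reach 37 mm above the deck; the deck in front is empty for 50 mm.
- boss: round steel boss on the deck, 52 mm across, 34 mm high, 68 mm to the -y side of the shaker's centre; fixed. Origin at the centre of its foot, on the deck; z up. It carries the screw. Its hidden thread is right-handed, pitch 8 mm, and holds the screw down (1.5 mm of play) once that has dropped in.
- screw: captive screw upright in the boss, 0.2 to 0.33 kg; sinks by its weight, keeps its angle when left. Origin on its axis under its steel disc (60 mm across, 6 mm thick); x along its bar handle. Height of the origin over the boss's: 62 to 63 mm at the start; turned backward it climbs to 64 and then falls to 56, the drop; then 8 mm lower for each turn forward: 48 after one turn, bottoms at 44.
- screw_bar (a point): middle of the orange bar handle of the screw, 20 mm above the screw's origin; same axes. Bar 66 mm long (x, black mark on top of the +x arm), 12 mm thick (y), from 6 to 34 mm above the screw's origin, just over the disc. The screw falls only if the fingers let the bar slide down: straddle it with 1 to 3 mm to spare, or let go and look.
- screw_turn (a joint): angle the screw has been turned since the start, rad (0 at the start, counts on over whole turns): positive = forward, clockwise seen from above; negative = backward, counter-clockwise. The drop lies 0.6 to 1.9 rad backward of the start, different each time and not marked. Turning takes about 0.05 N m.
- reagent_bottle: loose white bottle with black cap, 60 mm across, 120 mm high; origin at the centre of its foot. Leave it.
- amber_vial: loose amber vial with blue cap, 28 mm across, 55 mm high; origin at the centre of its foot. Leave it.
- yellow_vial: loose white vial with yellow cap, 30 mm across, 60 mm high; origin at the centre of its foot. Leave it.
- deck_vial: loose small amber vial with green cap, 22 mm across, 40 mm high, standing on the shaker's deck in the corner beyond the screw; origin at the centre of its foot. Leave it.
- well_plate: loose white 96-well plate, 85 x 127 x 14 mm; origin at the centre of its underside. Leave it.
- tip_box: loose pink pipette-tip box, 85 x 120 x 63 mm; origin at the centre of its underside. Leave it.

How it is judged:
On the way, in this order (a step that is already met when the one before it is completed fails the run):
1. the cradle is pushed up against its stop (within 2 mm) (value of joint cradle above 0.048 m), for 0.1 s.
2. the screw, turned backward of where it started, has dropped into the thread (z of screw in the frame of boss below 0.059 m and value of joint screw_turn below -0.25 rad), for 0.1 s.
At the end, for the whole second after the job is handed in: The cradle is against its stop (within 3 mm); the screw is one turn into the thread (its origin 46.0 to 50.8 mm above the boss's, 48 being exactly one turn: about a quarter of a turn either way, and more for play); the fingers hold it with more than 2 N and it is not turning (value of joint cradle above 0.047 m and z of screw in the frame of boss between 0.046 and 0.0508 m and contact force between the fingers and screw above 2 N and velocity of joint screw_turn between -0.2 and 0.2 rad/s); the arm keeps its last pose, push and grip.
It fails at once if a bystander (vial, bottle, well plate, tip box) is moved more than 20 mm (distance of any of reagent_bottle, amber_vial, yellow_vial, deck_vial, well_plate, tip_box from where it was at the start of the episode above 0.02 m).
It also fails if it takes over 70 s, if anything falls off the work surface, if the arm or the gripper's body presses on something with over 40 N, if the wrist force passes 120 N, or if a joint passes its speed limit or range.

## Working session

There is one attempt and no reset: what is moved stays moved. The work goes in short steps, Python scripts to look and compute and a tool call to move; the robot and the scene stay as the last step left them, time stands still between calls to the robot, and variables do not carry over. Pictures are saved under pics/ and viewed, at most 10 in all, crops included, and the job is handed in when it is done.

Besides the shell and the picture viewer there is one more tool, called after "Emit:" in YAML: its name, and indented under it one key for each argument. send_rows: Moves the arm, as the interface text tells. Its arguments: {"type":"object","properties":{"motion":{"type":"array"},"grip_force":{"type":"number"}},"required":["motion"]}

```bash
mkdir -p pics
python3 - <<'E'
from plant import *
import cv2,numpy as np
s=get_state();print({k:np.round(v,3).tolist() for k,v in s.items()})
a=[]
for n in("side","top"):
    d=snapshot(n);cv2.imwrite(f"pics/{n}0.png",d["img"][:,:,::-1]);print(n,d["vertical_fov"],d["cx"],d["cy"],np.round(d["extrinsics"],3).tolist(),[k for k in d])
    np.savez(f"{n}0.npz",**d)
    a.append(d["img"][:,:,::-1])
E
```

```text
{'clock': 0.0, 'q': [-1.082, 0.69, -0.195, 1.566, 0.157, 0.902, -0.215], 'qd': [0.001, 0.0, -0.001, 0.0, -0.001, 0.0, 0.0], 'joint_torque': [0.0, -52.756, -1.266, -15.343, -0.053, 0.007, 0.0], 'tool_pos': [0.274, 0.561, 0.249], 'eef_rot': [0.225, 0.974, -0.001, -0.0], 'contact_force': [-0.094, 0.781, 0.245], 'moment': [0.025, 0.022, -0.021], 'finger_force': 0.0, 'opening': 1.004}
side 51.71836408546309 256.3632972121794 192.53330864002297 [[-0.927, 0.188, -0.323, 0.248], [-0.374, -0.503, 0.78, 0.813], [-0.016, 0.844, 0.536, 0.705], [0.0, 0.0, 0.0, 1.0]] ['img', 'vertical_fov', 'cx', 'cy', 'extrinsics']
top 44.06914173583622 253.92247941992255 199.58431644326507 [[-0.023, 0.997, -0.069, 0.457], [-1.0, -0.023, -0.003, -0.016], [-0.005, 0.069, 0.998, 1.623], [0.0, 0.0, 0.0, 1.0]] ['img', 'vertical_fov', 'cx', 'cy', 'extrinsics']
```

View pics/top0.png

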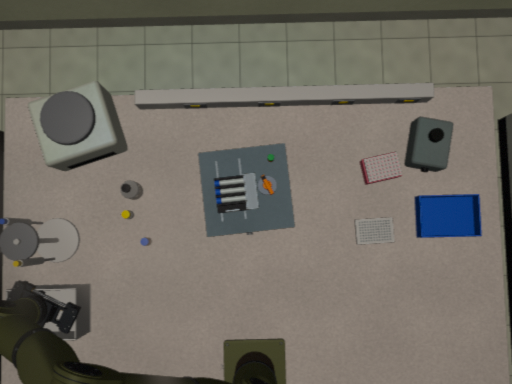

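View pics/side0.png

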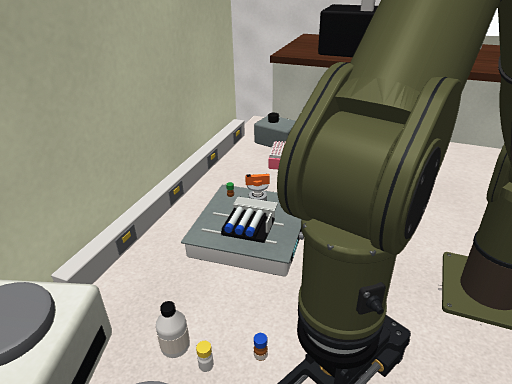

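The top view shows the shaker at px (246,190), with the cradle at (230,193), the screw bar at (267,185) and the green deck vial at (270,158). I'll zoom in and compute ray positions.

```bash
cat > h.py <<'E'
import numpy as np,cv2
def ray(d,u,v):
    f=192/np.tan(np.radians(d["vertical_fov"])/2)
    E=d["extrinsics"];r=E[:3,:3]@np.array([(u-d["cx"])/f,-(v-d["cy"])/f,-1]);return E[:3,3],r
def onz(d,u,v,z):
    o,r=ray(d,u,v);return o+r*(z-o[2])/r[2]
def proj(d,p):
    f=192/np.tan(np.radians(d["vertical_fov"])/2)
    E=d["extrinsics"];c=E[:3,:3].T@(np.array(p)-E[:3,3]);return d["cx"]-f*c[0]/c[2],d["cy"]+f*c[1]/c[2]
def mask(img,lo,hi):
    return cv2.inRange(cv2.cvtColor(img,cv2.COLOR_RGB2HSV),np.array(lo),np.array(hi))
E
python3 - <<'E'
from h import *
d=dict(np.load("top0.npz"));im=d["img"]
c=im[135:245,190:305];cv2.imwrite("pics/topz.png",cv2.resize(c,None,fx=5,fy=5,interpolation=cv2.INTER_CUBIC)[:,:,::-1])
# orange bar
m=mask(im,(5,150,120),(22,255,255));m[:150]=0;m[220:]=0;m[:,:240]=0;m[:,300:]=0
p=cv2.findNonZero(m)[:,0].astype(float);print(len(p),p.mean(0));r=cv2.minAreaRect(p.astype(np.float32));print(r)
print("bar",onz(d,*p.mean(0),0.07+0.0625+0.034))
for u,v in [(199,153),(285,144),(294,227),(208,236)]: print(onz(d,u,v,0.07))
E
```

```text
82 [267.54878049 185.63414634]
((267.25, 186.25001525878906), (15.811388969421387, 7.2732391357421875), 71.56505584716797)
bar [ 0.599825   -0.05432001  0.1665    ]
[0.72279127 0.16691233 0.07      ]
[ 0.74614792 -0.11795746  0.07      ]
[ 0.47158945 -0.13989674  0.07      ]
[0.44864146 0.1415475  0.07      ]
```

View pics/topz.png

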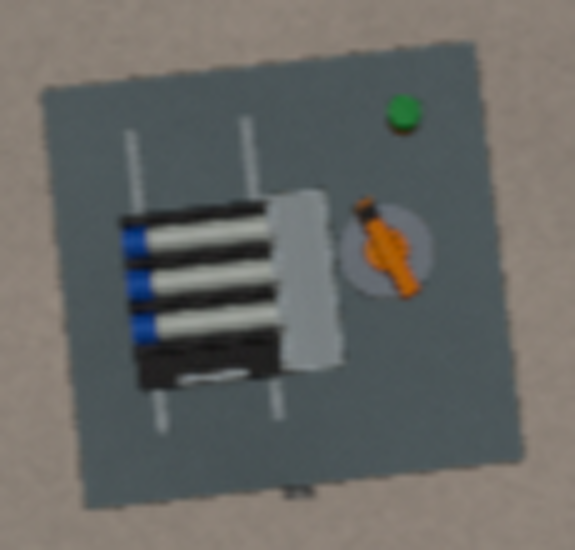

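```bash
cat >> h.py <<'E'
def delta(s,p,yang=None):
    """tool-frame shift (cm) to world p, and rz (rad) to bring tool y to world angle yang (deg)"""
    from scipy.spatial.transform import Rotation as R
    r=R.from_quat(s["eef_rot"]).as_matrix();t=r.T@(np.array(p)-s["tool_pos"])*100
    a=np.degrees(np.arctan2(r[1,1],r[0,1]))
    tilt=np.degrees(np.arccos(-r[2,2]))
    return "shift",np.round(t,2).tolist(),"yang",round(a,1),"tilt",round(tilt,2),"rz",(None if yang is None else round(np.radians(a-yang),3))
E
python3 - <<'E'
from h import *
from plant import *
d=dict(np.load("top0.npz"))
P=onz(d,232.6,210.4,.119);print("plate",P)
y=np.radians(4.85);X=np.array([np.cos(y),np.sin(y),0]);Y=np.array([-X[1],X[0],0]);C=np.array([.5973,.0127,0])
print("plate in shaker",(P-C)@X,(P-C)@Y)
s=get_state();stage=P-X*.045;stage[2]=.25;print("stage",stage);print(delta(s,stage,4.85))
E
```

```text
plate [0.5281332  0.05721432 0.119     ]
plate in shaker -0.06515557877304805 0.050202813069450784
stage [0.48329432 0.05340969 0.25      ]
('shift', [-41.07, -36.42, -0.04], 'yang', np.float64(63.9), 'tilt', np.float64(0.09), 'rz', np.float64(1.031))
```

Emit:
send_rows:
  motion:
    - {"x": -2.7, "y": -2.4, "jaw": 0}
    - {"x": -2.7, "y": -2.4, "jaw": 0}
    - {"x": -2.7, "y": -2.4, "jaw": 0}
    - {"x": -2.7, "y": -2.4, "jaw": 0}
    - {"x": -2.7, "y": -2.4, "jaw": 0}
  grip_force: 30

```text
schema error: expected keys x, y, z, rx, ry, rz, jaw
```

Emit:
send_rows:
  motion:
    - {"x": -2.7, "y": -2.4, "jaw": 0}
    - {"x": -2.7, "y": -2.4, "jaw": 0}
    - {"x": -2.7, "y": -2.4, "jaw": 0}
    - {"x": -2.7, "y": -2.4, "jaw": 0}
    - {"x": -2.7, "y": -2.4, "jaw": 0}

```text
schema error: expected keys x, y, z, rx, ry, rz, jaw
```

Emit:
send_rows:
  motion:
    - {"x": -2.7, "y": -2.4, "jaw": 0}
    - {"x": -2.7, "y": -2.4, "jaw": 0}
    - {"x": -2.7, "y": -2.4, "jaw": 0}
    - {"x": -2.7, "y": -2.4, "jaw": 0}
    - {"x": -2.7, "y": -2.4, "jaw": 0}

```text
schema error: expected keys x, y, z, rx, ry, rz, jaw
```

Emit:
send_rows:
  motion:
    - {"rz": 0.147, "jaw": 0}
    - {"rz": 0.147, "jaw": 0}
    - {"rz": 0.147, "jaw": 0}
    - {"rz": 0.147, "jaw": 0}
    - {"rz": 0.147, "jaw": 0}

```text
schema error: expected keys x, y, z, rx, ry, rz, jaw
```

Emit:
send_rows:
  motion:
    - {"rz": 0.147, "jaw": 0}
    - {"rz": 0.147, "jaw": 0}
    - {"jaw": 0}
    - {"jaw": 0}
    - {"jaw": 0}

```text
schema error: expected keys x, y, z, rx, ry, rz, jaw
```

Run:
```python
from h import *
from plant import *
s=get_state();print(s["clock"],s["q"],s["tool_pos"],s["opening"]);print(delta(s,[.483,.0534,.115],4.85))
d=snapshot("wrist");np.savez("w1.npz",**d);cv2.imwrite("pics/w1.png",d["img"][:,:,::-1]);print(np.round(d["extrinsics"],3).tolist())
```

```text
0.1 [-1.08226706  0.68988353 -0.19451086  1.56620906  0.15727714  0.90247135
 -0.21513444] [0.27431623 0.56099764 0.24900857] 0.9976726048793979
('shift', [-41.04, -36.42, 13.46], 'yang', np.float64(63.9), 'tilt', np.float64(0.09), 'rz', np.float64(1.031))
[[0.439, -0.851, -0.289, 0.199], [0.899, 0.415, 0.143, 0.597], [-0.001, -0.322, 0.947, 0.384], [0.0, 0.0, 0.0, 1.0]]
```

View pics/w1.png

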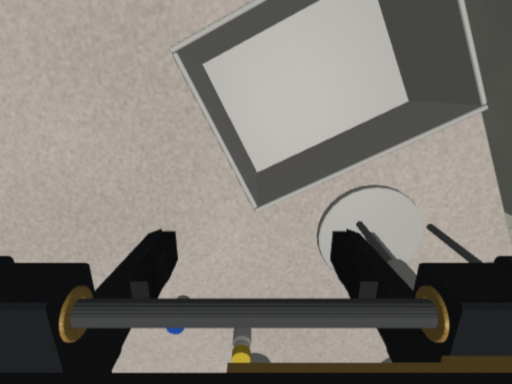

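The wrist view shows the open fingers at px (160,240) and (350,240), over a tray and weighing dish. The move rows need all seven keys.

Emit:
send_rows:
  motion:
    - {"x": -2.7, "y": -2.4, "z": 0, "rx": 0, "ry": 0, "rz": 0, "jaw": 0}
    - {"x": -2.7, "y": -2.4, "z": 0, "rx": 0, "ry": 0, "rz": 0, "jaw": 0}
    - {"x": -2.7, "y": -2.4, "z": 0, "rx": 0, "ry": 0, "rz": 0, "jaw": 0}
    - {"x": -2.7, "y": -2.4, "z": 0, "rx": 0, "ry": 0, "rz": 0, "jaw": 0}
    - {"x": -2.7, "y": -2.4, "z": 0, "rx": 0, "ry": 0, "rz": 0, "jaw": 0}
  grip_force: 30

```text
clock: 0.65
tool_pos: [0.3434, 0.3929, 0.2496]
eef_rot: [0.225, 0.974, -0.0, -0.0]
contact_force: [1.3, -0.3, 0.0]
opening: 0.568
finger_force: 0.0
```

Emit:
send_rows:
  motion:
    - {"x": -2.7, "y": -2.4, "z": 0, "rx": 0, "ry": 0, "rz": 0, "jaw": 0}
    - {"x": -2.7, "y": -2.4, "z": 0, "rx": 0, "ry": 0, "rz": 0, "jaw": 0}
    - {"x": -2.7, "y": -2.4, "z": 0, "rx": 0, "ry": 0, "rz": 0, "jaw": 0}
    - {"x": -2.7, "y": -2.4, "z": 0, "rx": 0, "ry": 0, "rz": 0, "jaw": 0}
    - {"x": -2.7, "y": -2.4, "z": 0, "rx": 0, "ry": 0, "rz": 0, "jaw": 0}

```text
clock: 1.15
tool_pos: [0.412, 0.2259, 0.2497]
eef_rot: [0.225, 0.974, -0.0, -0.0]
contact_force: [1.5, 1.4, 0.3]
opening: 0.117
finger_force: 0.0
```

Emit:
send_rows:
  motion:
    - {"x": -2.7, "y": -2.4, "z": 0, "rx": 0, "ry": 0, "rz": 0, "jaw": 0}
    - {"x": -2.7, "y": -2.4, "z": 0, "rx": 0, "ry": 0, "rz": 0, "jaw": 0}
    - {"x": -2.7, "y": -2.4, "z": 0, "rx": 0, "ry": 0, "rz": 0, "jaw": 0}
    - {"x": -2.7, "y": -2.4, "z": 0, "rx": 0, "ry": 0, "rz": 0, "jaw": 0}
    - {"x": -2.7, "y": -2.4, "z": 0, "rx": 0, "ry": 0, "rz": 0, "jaw": 0}

```text
clock: 1.65
tool_pos: [0.4805, 0.0587, 0.2496]
eef_rot: [0.225, 0.974, 0.0, -0.0]
contact_force: [1.9, -0.3, 1.0]
opening: 0.008
finger_force: 0.0
```

Emit:
send_rows:
  motion:
    - {"x": 0, "y": 0, "z": 0, "rx": 0, "ry": 0, "rz": 0.147, "jaw": 0}
    - {"x": 0, "y": 0, "z": 0, "rx": 0, "ry": 0, "rz": 0.147, "jaw": 0}
    - {"x": 0, "y": 0, "z": 0, "rx": 0, "ry": 0, "rz": 0.147, "jaw": 0}
    - {"x": 0, "y": 0, "z": 0, "rx": 0, "ry": 0, "rz": 0.147, "jaw": 0}
    - {"x": 0, "y": 0, "z": 0, "rx": 0, "ry": 0, "rz": 0.147, "jaw": 0}

```text
clock: 2.15
tool_pos: [0.4801, 0.0601, 0.2496]
eef_rot: [0.563, 0.826, -0.0, -0.0]
contact_force: [0.1, -0.7, -0.4]
opening: 0.008
finger_force: 0.0
```

Emit:
send_rows:
  motion:
    - {"x": 0, "y": 0, "z": 0, "rx": 0, "ry": 0, "rz": 0.147, "jaw": 0}
    - {"x": 0, "y": 0, "z": 0, "rx": 0, "ry": 0, "rz": 0.147, "jaw": 0}
    - {"x": 0, "y": 0, "z": 0, "rx": 0, "ry": 0, "rz": 0, "jaw": 0}
    - {"x": 0, "y": 0, "z": 0, "rx": 0, "ry": 0, "rz": 0, "jaw": 0}
    - {"x": 0, "y": 0, "z": 0, "rx": 0, "ry": 0, "rz": 0, "jaw": 0}

```text
clock: 2.65
tool_pos: [0.4802, 0.0602, 0.2497]
eef_rot: [0.675, 0.738, 0.0, -0.0]
contact_force: [0.2, -0.1, 0.3]
opening: 0.008
finger_force: 0.0
```

Run:
```python
from h import *
from plant import *
s=get_state();print(s["clock"],s["q"],s["tool_pos"],s["opening"]);print(delta(s,[.483,.0534,.115],4.85))
d=snapshot("wrist");np.savez("w1.npz",**d);cv2.imwrite("pics/w2.png",d["img"][:,:,::-1]);print(np.round(d["extrinsics"],3).tolist())
```

```text
2.65 [-0.24955958  0.5077066   0.04530549  1.98758247 -0.03683847  0.6471328
 -0.09101833] [0.48017912 0.06021738 0.24966724] 0.008244025723273953
('shift', [-0.71, 0.22, 13.47], 'yang', np.float64(5.1), 'tilt', np.float64(0.01), 'rz', np.float64(0.005))
[[0.996, -0.085, -0.029, 0.473], [0.09, 0.943, 0.32, 0.143], [0.0, -0.321, 0.947, 0.384], [0.0, 0.0, 0.0, 1.0]]
```

View pics/w2.png

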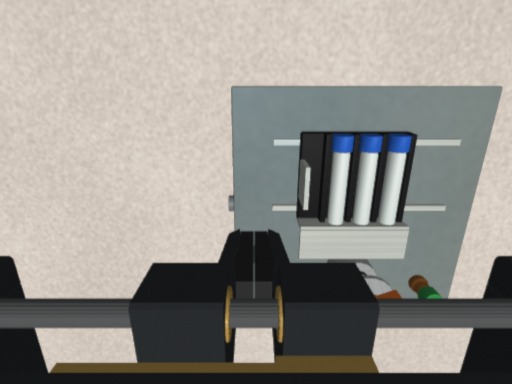

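The wrist view shows the push plate top as the light strip at px (306,185), rows 160–208. The near deck corner is at (232,87).

Run:
```python
from h import *
from plant import *
d=dict(np.load("w1.npz"))
for u,v,z in [(306,160,.119),(307,208,.119),(303,184,.119),(232,87,.07),(499,87,.07)]: print(onz(d,u,v,z))
print(proj(d,[.51,.06,.14]))
```

```text
[0.52699912 0.08502993 0.119     ]
[0.53515929 0.03698339 0.119     ]
[0.52761021 0.06137675 0.119     ]
[0.45028403 0.14333423 0.07      ]
[0.72268696 0.16787642 0.07      ]
(np.float64(287.0448423465912), np.float64(191.0133503086966))
```

Emit:
send_rows:
  motion:
    - {"x": 0, "y": 0, "z": 3, "rx": 0, "ry": 0, "rz": 0, "jaw": 0}
    - {"x": 0, "y": 0, "z": 3, "rx": 0, "ry": 0, "rz": 0, "jaw": 0}
    - {"x": 0, "y": 0, "z": 3, "rx": 0, "ry": 0, "rz": 0, "jaw": 0}
    - {"x": 0, "y": 0, "z": 3, "rx": 0, "ry": 0, "rz": 0, "jaw": 0}
    - {"x": 0, "y": 0, "z": 2.8, "rx": 0, "ry": 0, "rz": 0, "jaw": 0}

```text
clock: 3.2
tool_pos: [0.4804, 0.0603, 0.1005]
eef_rot: [0.675, 0.738, 0.0, -0.0]
contact_force: [0.3, 0.4, 0.1]
opening: 0.006
finger_force: 0.0
```

Emit:
send_rows:
  motion:
    - {"x": 0, "y": 0.5, "z": 0, "rx": 0, "ry": 0, "rz": 0, "jaw": 0}
    - {"x": 0, "y": 0.7, "z": 0, "rx": 0, "ry": 0, "rz": 0, "jaw": 0}
    - {"x": 0, "y": 0.7, "z": 0, "rx": 0, "ry": 0, "rz": 0, "jaw": 0}
    - {"x": 0, "y": 0.7, "z": 0, "rx": 0, "ry": 0, "rz": 0, "jaw": 0}
    - {"x": 0, "y": 0.6, "z": 0, "rx": 0, "ry": 0, "rz": 0, "jaw": 0}

```text
clock: 3.7
tool_pos: [0.5136, 0.0632, 0.1029]
eef_rot: [0.676, 0.737, 0.001, 0.001]
contact_force: [-2.9, 0.8, 2.5]
opening: 0.001
finger_force: 1.3
```

Emit:
send_rows:
  motion:
    - {"x": 0, "y": 0.5, "z": 0, "rx": 0, "ry": 0, "rz": 0, "jaw": 0}
    - {"x": 0, "y": 0.5, "z": 0, "rx": 0, "ry": 0, "rz": 0, "jaw": 0}
    - {"x": 0, "y": 0.5, "z": 0, "rx": 0, "ry": 0, "rz": 0, "jaw": 0}
    - {"x": 0, "y": 0.5, "z": 0, "rx": 0, "ry": 0, "rz": 0, "jaw": 0}
    - {"x": 0, "y": 0.3, "z": 0, "rx": 0, "ry": 0, "rz": 0, "jaw": 0}

```text
clock: 4.2
tool_pos: [0.5355, 0.065, 0.1017]
eef_rot: [0.676, 0.737, 0.0, 0.0]
contact_force: [-1.8, -1.2, 1.8]
opening: 0.006
finger_force: 1.3
```

Emit:
send_rows:
  motion:
    - {"x": 0, "y": 0.3, "z": 0, "rx": 0, "ry": 0, "rz": 0, "jaw": 0}
    - {"x": 0, "y": 0.3, "z": 0, "rx": 0, "ry": 0, "rz": 0, "jaw": 0}
    - {"x": 0, "y": 0.2, "z": 0, "rx": 0, "ry": 0, "rz": 0, "jaw": 0}
    - {"x": 0, "y": 0.2, "z": 0, "rx": 0, "ry": 0, "rz": 0, "jaw": 0}
    - {"x": 0, "y": 0, "z": 0, "rx": 0, "ry": 0, "rz": 0, "jaw": 0}

```text
clock: 4.7
tool_pos: [0.5456, 0.0659, 0.1017]
eef_rot: [0.676, 0.737, 0.0, 0.0]
contact_force: [-1.6, 0.7, -0.2]
opening: 0.008
finger_force: 0.5
```

Emit:
send_rows:
  motion:
    - {"x": 0, "y": 0.2, "z": 0, "rx": 0, "ry": 0, "rz": 0, "jaw": 0}
    - {"x": 0, "y": 0.2, "z": 0, "rx": 0, "ry": 0, "rz": 0, "jaw": 0}
    - {"x": 0, "y": 0.2, "z": 0, "rx": 0, "ry": 0, "rz": 0, "jaw": 0}
    - {"x": 0, "y": 0, "z": 0, "rx": 0, "ry": 0, "rz": 0, "jaw": 0}
    - {"x": 0, "y": 0, "z": 0, "rx": 0, "ry": 0, "rz": 0, "jaw": 0}

```text
clock: 5.2
tool_pos: [0.5478, 0.0661, 0.1016]
eef_rot: [0.676, 0.737, -0.002, -0.002]
contact_force: [-7.4, 0.4, 6.3]
opening: 0.004
finger_force: 4.5
```

Emit:
send_rows:
  motion:
    - {"x": 0, "y": 0.2, "z": 0, "rx": 0, "ry": 0, "rz": 0, "jaw": 0}
    - {"x": 0, "y": 0, "z": 0, "rx": 0, "ry": 0, "rz": 0, "jaw": 0}
    - {"x": 0, "y": 0, "z": 0, "rx": 0, "ry": 0, "rz": 0, "jaw": 0}
    - {"x": 0, "y": -1.5, "z": 0, "rx": 0, "ry": 0, "rz": 0, "jaw": 0}
    - {"x": 0, "y": -2, "z": 0, "rx": 0, "ry": 0, "rz": 0, "jaw": 0}

```text
clock: 5.7
tool_pos: [0.5198, 0.0636, 0.1019]
eef_rot: [0.676, 0.737, 0.002, 0.001]
contact_force: [-1.4, -0.1, -0.3]
opening: 0.003
finger_force: 0.0
```

Emit:
send_rows:
  motion:
    - {"x": 0, "y": 0, "z": -3, "rx": 0, "ry": 0, "rz": 0, "jaw": 2}
    - {"x": 0, "y": 0, "z": -3, "rx": 0, "ry": 0, "rz": 0, "jaw": 4}
    - {"x": 0, "y": 0, "z": -3, "rx": 0, "ry": 0, "rz": 0, "jaw": 5}
    - {"x": 0, "y": 0, "z": -3, "rx": 0, "ry": 0, "rz": 0, "jaw": 5}
    - {"x": 0, "y": 0, "z": -3, "rx": 0, "ry": 0, "rz": 0, "jaw": 5}

```text
clock: 6.2
tool_pos: [0.5191, 0.0635, 0.2533]
eef_rot: [0.676, 0.737, 0.001, 0.001]
contact_force: [-0.1, 0.3, 0.2]
opening: 0.435
finger_force: 0.0
```

Emit:
send_rows:
  motion:
    - {"x": -3, "y": 0, "z": 0, "rx": 0, "ry": 0, "rz": 0, "jaw": 5}
    - {"x": -3, "y": 0, "z": 0, "rx": 0, "ry": 0, "rz": 0, "jaw": 5}
    - {"x": -3, "y": 0, "z": 0, "rx": 0, "ry": 0, "rz": 0, "jaw": 5}
    - {"x": -3, "y": 0, "z": 0, "rx": 0, "ry": 0, "rz": 0, "jaw": 5}
    - {"x": -3, "y": 0, "z": 0, "rx": 0, "ry": 0, "rz": 0, "jaw": 5}

```text
clock: 6.7
tool_pos: [0.5322, -0.0874, 0.252]
eef_rot: [0.676, 0.737, 0.001, 0.001]
contact_force: [1.2, -0.2, 0.1]
opening: 0.569
finger_force: 0.0
```

Emit:
send_rows:
  motion:
    - {"x": 0, "y": 0, "z": 0, "rx": 0, "ry": 0, "rz": 0.14, "jaw": 5}
    - {"x": 0, "y": 0, "z": 0, "rx": 0, "ry": 0, "rz": 0.14, "jaw": 5}
    - {"x": 0, "y": 0, "z": 0, "rx": 0, "ry": 0, "rz": 0.14, "jaw": 5}
    - {"x": 0, "y": 0, "z": 0, "rx": 0, "ry": 0, "rz": 0.14, "jaw": 5}
    - {"x": 0, "y": 0, "z": 0, "rx": 0, "ry": 0, "rz": 0.14, "jaw": 5}

```text
clock: 7.2
tool_pos: [0.5321, -0.0863, 0.252]
eef_rot: [0.889, 0.458, 0.001, 0.001]
contact_force: [-0.5, 0.1, -0.1]
opening: 0.566
finger_force: 0.0
```

Emit:
send_rows:
  motion:
    - {"x": 0, "y": 0, "z": 0, "rx": 0, "ry": 0, "rz": 0.14, "jaw": 5}
    - {"x": 0, "y": 0, "z": 0, "rx": 0, "ry": 0, "rz": 0.14, "jaw": 5}
    - {"x": 0, "y": 0, "z": 0, "rx": 0, "ry": 0, "rz": 0.14, "jaw": 5}
    - {"x": 0, "y": 0, "z": 0, "rx": 0, "ry": 0, "rz": 0.08, "jaw": 5}
    - {"x": 0, "y": 0, "z": 0, "rx": 0, "ry": 0, "rz": 0, "jaw": 5}

```text
clock: 7.7
tool_pos: [0.532, -0.0861, 0.2518]
eef_rot: [0.974, 0.227, 0.001, 0.001]
contact_force: [0.1, 0.6, -0.6]
opening: 0.566
finger_force: 0.0
```

Run:
```python
from h import *
from plant import *
s=get_state();print(s["clock"],s["q"],s["tool_pos"],s["opening"]);print(delta(s,[.6,-.054,.2],-64))
d=snapshot("wrist");np.savez("w3.npz",**d);t=snapshot("top");np.savez("t3.npz",**t)
im=np.hstack([d["img"][:,:],cv2.resize(t["img"][135:245,190:305],(288,275),interpolation=cv2.INTER_CUBIC)]) if 0 else d["img"].copy()
im=np.zeros((384,800,3),np.uint8);im[:,:512]=d["img"];im[:275,512:]=cv2.resize(t["img"][135:245,190:305],(288,275),interpolation=cv2.INTER_CUBIC)
cv2.imwrite("pics/w3.png",im[:,:,::-1])
m=mask(d["img"],(5,150,100),(20,255,255));n,l,st,c=cv2.connectedComponentsWithStats(m)
for i in range(1,n):
    if st[i,4]>150:print(st[i],c[i],onz(d,*c[i],.1665))
```

```text
7.7 [-0.16287764  0.60164407  0.39215287  1.84385183 -0.31951973  0.75649528
 -0.7114106 ] [ 0.53198623 -0.08611372  0.25181576] 0.5662126414615773
('shift', [7.52, 0.12, 5.19], 'yang', np.float64(-63.8), 'tilt', np.float64(0.11), 'rz', np.float64(0.004))
[ 242   67   35   72 1516] [258.99208443  99.49340369] [ 0.6030934  -0.05679515  0.1665    ]
```

View pics/w3.png

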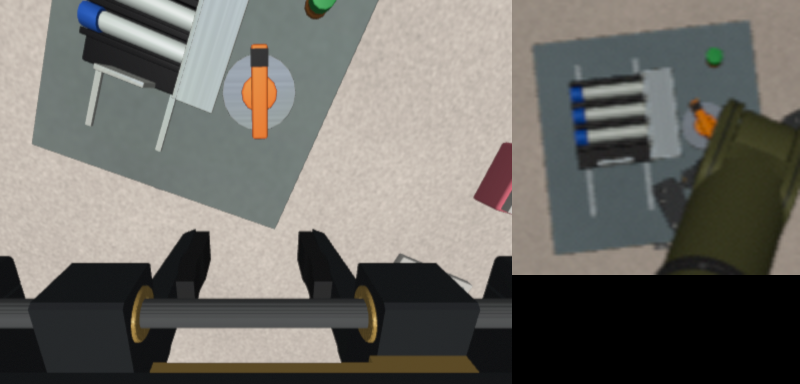

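The wrist view shows the bar upright from px (260,45), its black mark, to (260,137), so it is aligned with the tool x axis. The top view shows the cradle advanced along its rails.

Run:
```python
from h import *
from plant import *
d=dict(np.load("w3.npz"));s=get_state()
a=onz(d,259.5,45.5,.1665);b=onz(d,260,137,.1665);print(a,b,np.linalg.norm(a-b),np.degrees(np.arctan2(*(a-b)[1::-1])))
c=(a+b)/2;e=onz(d,259,92,.1385);print("mid",c,"disc",e)
print("width",onz(d,251.3,100,.1665)-onz(d,268,100,.1665))
m=(c+e)/2;print(delta(s,[m[0],m[1],.156]))
t=dict(np.load("t3.npz"));P=onz(t,0,0,.119)
```

```text
[ 0.63499264 -0.0412124   0.1665    ] [ 0.57915573 -0.06963456  0.1665    ] 0.06265444786624126 26.977045325111003
mid [ 0.60707418 -0.05542348  0.1665    ] disc [ 0.60781371 -0.05504477  0.1385    ]
width [-0.00537034  0.01088872  0.        ]
('shift', [8.15, 0.6, 9.59], 'yang', np.float64(-63.6), 'tilt', np.float64(0.07), 'rz', None)
```

Emit:
send_rows:
  motion:
    - {"x": 2, "y": 0.15, "z": 0, "rx": 0, "ry": 0, "rz": 0, "jaw": 5}
    - {"x": 2, "y": 0.15, "z": 0, "rx": 0, "ry": 0, "rz": 0, "jaw": 5}
    - {"x": 2, "y": 0.15, "z": 1, "rx": 0, "ry": 0, "rz": 0, "jaw": 4}
    - {"x": 2, "y": 0.1, "z": 1, "rx": 0, "ry": 0, "rz": 0, "jaw": 4}
    - {"x": 0, "y": 0, "z": 1.5, "rx": 0, "ry": 0, "rz": 0, "jaw": 4}
  grip_force: 4

```text
clock: 8.3
tool_pos: [0.6087, -0.0537, 0.2167]
eef_rot: [0.973, 0.229, 0.002, 0.0]
contact_force: [-0.8, 0.5, 0.8]
opening: 0.451
finger_force: 0.0
```

Emit:
send_rows:
  motion:
    - {"x": 0, "y": 0, "z": 1.5, "rx": 0, "ry": 0, "rz": -0.01, "jaw": 4}
    - {"x": 0, "y": 0, "z": 1.5, "rx": 0, "ry": 0, "rz": 0, "jaw": 4}
    - {"x": 0, "y": 0, "z": 1.5, "rx": 0, "ry": 0, "rz": 0, "jaw": 4}
    - {"x": 0, "y": 0, "z": 1.1, "rx": 0, "ry": 0, "rz": 0, "jaw": 4}
    - {"x": 0, "y": 0, "z": 0.5, "rx": 0, "ry": 0, "rz": 0, "jaw": 4}

```text
clock: 8.8
tool_pos: [0.605, -0.0555, 0.1547]
eef_rot: [0.973, 0.232, -0.0, -0.0]
contact_force: [0.9, -1.0, 0.5]
opening: 0.452
finger_force: 0.0
```

Emit:
send_rows:
  motion:
    - {"x": 0, "y": 0, "z": 0, "rx": 0, "ry": 0, "rz": 0, "jaw": 2.5}
    - {"x": 0, "y": 0, "z": 0, "rx": 0, "ry": 0, "rz": 0, "jaw": 2}
    - {"x": 0, "y": 0, "z": 0, "rx": 0, "ry": 0, "rz": 0, "jaw": 2}
    - {"x": 0, "y": 0, "z": 0, "rx": 0, "ry": 0, "rz": 0, "jaw": 1.8}
    - {"x": 0, "y": 0, "z": 0, "rx": 0, "ry": 0, "rz": 0, "jaw": 1.8}

```text
clock: 9.3
tool_pos: [0.6055, -0.0555, 0.1561]
eef_rot: [0.973, 0.232, 0.0, 0.0]
contact_force: [0.4, 0.3, 0.2]
opening: 0.207
finger_force: 0.0
```

Emit:
send_rows:
  motion:
    - {"x": 0, "y": 0, "z": 0, "rx": 0, "ry": 0, "rz": 0, "jaw": 1}
    - {"x": 0, "y": 0, "z": 0, "rx": 0, "ry": 0, "rz": 0, "jaw": 1}
    - {"x": 0, "y": 0, "z": 0, "rx": 0, "ry": 0, "rz": 0, "jaw": 1}
    - {"x": 0, "y": 0, "z": 0, "rx": 0, "ry": 0, "rz": 0, "jaw": 1}
    - {"x": 0, "y": 0, "z": 0, "rx": 0, "ry": 0, "rz": 0, "jaw": 1}

```text
clock: 9.8
tool_pos: [0.6052, -0.055, 0.1557]
eef_rot: [0.973, 0.232, -0.0, -0.0]
contact_force: [-1.6, 1.9, 1.3]
opening: 0.137
finger_force: 4.0
```

Run:
```python
from h import *
from plant import *
s=get_state();print(s["clock"],s["q"],s["tool_pos"],s["opening"]*8.8,s["finger_force"],s["contact_force"],s["moment"]);print(delta(s,[.606,-.055,.155],-63))
```

```text
9.8 [-0.16564411  0.81298758  0.32752944  1.71951255 -0.38531205  0.67361028
 -0.7317584 ] [ 0.60518149 -0.05495539  0.15574262] 1.2082094933046583 3.9965083983406657 [-1.63883168  1.91771519  1.34361306] [0.49653589 0.3954608  0.03531098]
('shift', [0.07, 0.04, 0.07], 'yang', np.float64(-63.2), 'tilt', np.float64(0.05), 'rz', np.float64(-0.003))
```

```bash
cat > look.py <<'E'
from h import *
from plant import *
import sys
s=get_state();r=delta(s,[.6055,-.0550,.155])
print(round(s["clock"],2),"q7",round(s["q"][6],2),s["tool_pos"].round(4),"open",round(s["opening"]*8.81,2),"ff",round(s["finger_force"],1),s["contact_force"].round(1),r[1],"yang",r[3])
d=snapshot("side");m=mask(d["img"],(3,150,80),(20,255,255));m[:150]=0;m[230:]=0;m[:,:220]=0;m[:,300:]=0
n,l,st,c=cv2.connectedComponentsWithStats(m)
for i in range(1,n):
    if st[i,4]>5:print("orange",st[i],c[i].round(1))
if len(sys.argv)>1:cv2.imwrite(f"pics/{sys.argv[1]}.png",cv2.resize(d["img"][130:250,190:320],None,fx=4,fy=4,interpolation=cv2.INTER_CUBIC)[:,:,::-1])
E
python3 look.py s4; python3 -c "
from h import *
d=dict(np.load('side0.npz'))
for z in(.1325,.1385,.1605,.1665): print(proj(d,[.6055,-.055,z]))"
```

```text
9.8 q7 -0.73 [ 0.6052 -0.055   0.1557] open 1.21 ff 4.0 [-1.6  1.9  1.3] [0.03, 0.02, 0.07] yang -63.2
orange [246 175  15  11  75] [250.6 181.1]
orange [263 177   6   7  42] [265.5 180. ]
orange [227 192   6   2   6] [229.5 192.8]
(np.float64(256.9288635191312), np.float64(185.3155648383816))
(np.float64(256.8952112427109), np.float64(183.46482946287423))
(np.float64(256.7701107821836), np.float64(176.5848239352171))
(np.float64(256.735518583695), np.float64(174.68239675139833))
```

View pics/s4.png

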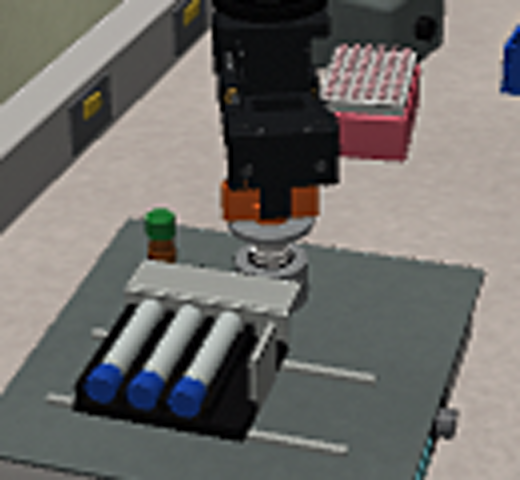

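The side view shows the fingers on the bar at px (257,180), the disc just below at about (257,186), and the cradle. Next I'll straddle the bar and turn backward in steps.

Emit:
send_rows:
  motion:
    - {"x": 0, "y": -0.04, "z": 0, "rx": 0, "ry": 0, "rz": 0, "jaw": 1.4}
    - {"x": 0, "y": 0, "z": 0, "rx": 0, "ry": 0, "rz": 0, "jaw": 1.4}
    - {"x": 0, "y": 0, "z": 0, "rx": 0, "ry": 0, "rz": -0.1, "jaw": 1.4}
    - {"x": 0, "y": 0, "z": 0, "rx": 0, "ry": 0, "rz": -0.1, "jaw": 1.4}
    - {"x": 0, "y": 0, "z": 0, "rx": 0, "ry": 0, "rz": -0.1, "jaw": 1.4}

```text
clock: 10.35
tool_pos: [0.6056, -0.0551, 0.1556]
eef_rot: [0.926, 0.376, 0.0, 0.0]
contact_force: [0.6, 0.7, -1.2]
opening: 0.159
finger_force: 2.4
```

Emit:
send_rows:
  motion:
    - {"x": 0, "y": 0, "z": 0, "rx": 0, "ry": 0, "rz": -0.1, "jaw": 1.4}
    - {"x": 0, "y": 0, "z": 0, "rx": 0, "ry": 0, "rz": -0.1, "jaw": 1.4}
    - {"x": 0, "y": 0, "z": 0, "rx": 0, "ry": 0, "rz": -0.1, "jaw": 1.4}
    - {"x": 0, "y": 0, "z": 0, "rx": 0, "ry": 0, "rz": 0, "jaw": 1.4}
    - {"x": 0, "y": 0, "z": 0, "rx": 0, "ry": 0, "rz": 0, "jaw": 1.4}

```text
clock: 10.85
tool_pos: [0.6057, -0.0558, 0.1558]
eef_rot: [0.862, 0.508, 0.0, 0.001]
contact_force: [1.5, 1.0, 1.0]
opening: 0.158
finger_force: 0.5
```

```bash
python3 look.py s5
```

```text
10.85 q7 -0.31 [ 0.6057 -0.0558  0.1558] open 1.4 ff 0.5 [1.5 1.  1. ] [0.06, -0.05, 0.08] yang -29.0
orange [247 174  13  14 109] [252.2 181. ]
orange [266 176   2   5   9] [266.6 177.9]
orange [227 192   6   2   6] [229.5 192.8]
```

```bash
echo 'g=cv2.cvtColor(d["img"],cv2.COLOR_RGB2GRAY)[180:206,254:262].mean(1).round().astype(int);print("prof180",g.tolist())' >> look.py; python3 look.py; sed -i 's/^if len/#if len/' look.py
```

```text
10.9 q7 -0.31 [ 0.6057 -0.0558  0.1558] open 1.38 ff 0.7 [ 1.1 -0.3  0.1] [0.06, -0.05, 0.08] yang -29.0
orange [247 174  13  14 109] [252.2 181. ]
orange [266 176   2   5   9] [266.6 177.9]
orange [227 192   6   2   6] [229.5 192.8]
prof180 [31, 53, 41, 38, 44, 71, 137, 136, 140, 93, 61, 88, 104, 146, 92, 130, 45, 116, 133, 111, 166, 157, 156, 156, 158, 160]
```

Emit:
send_rows:
  motion:
    - {"x": 0, "y": 0, "z": 0, "rx": 0, "ry": 0, "rz": -0.1, "jaw": 1.4}
    - {"x": 0, "y": 0, "z": 0, "rx": 0, "ry": 0, "rz": -0.1, "jaw": 1.4}
    - {"x": 0, "y": 0, "z": 0, "rx": 0, "ry": 0, "rz": -0.1, "jaw": 1.4}
    - {"x": 0, "y": 0, "z": 0, "rx": 0, "ry": 0, "rz": 0, "jaw": 1.4}
    - {"x": 0, "y": 0, "z": 0, "rx": 0, "ry": 0, "rz": 0, "jaw": 1.4}

```text
clock: 11.45
tool_pos: [0.6061, -0.0559, 0.1561]
eef_rot: [0.776, 0.63, 0.001, 0.001]
contact_force: [2.5, -2.0, 1.9]
opening: 0.162
finger_force: 1.6
```

```bash
python3 look.py
```

```text
11.45 q7 -0.11 [ 0.6061 -0.0559  0.1561] open 1.43 ff 1.6 [ 2.5 -2.   1.9] [0.07, -0.08, 0.11] yang -11.8
orange [243 151  10   3  11] [247.5 152.2]
orange [249 173  11  16 104] [253.8 181.4]
orange [227 192   6   2   6] [229.5 192.8]
prof180 [35, 58, 44, 43, 48, 69, 125, 132, 142, 86, 62, 94, 107, 148, 90, 125, 39, 117, 133, 112, 167, 157, 156, 156, 158, 160]
```

Emit:
send_rows:
  motion:
    - {"x": 0, "y": 0, "z": 0, "rx": 0, "ry": 0, "rz": -0.1, "jaw": 1.4}
    - {"x": 0, "y": 0, "z": 0, "rx": 0, "ry": 0, "rz": -0.1, "jaw": 1.4}
    - {"x": 0, "y": 0, "z": 0, "rx": 0, "ry": 0, "rz": 0, "jaw": 1.4}
    - {"x": 0, "y": 0, "z": 0, "rx": 0, "ry": 0, "rz": 0, "jaw": 1.4}
    - {"x": 0, "y": 0, "z": 0, "rx": 0, "ry": 0, "rz": 0, "jaw": 1.4}

```text
clock: 12.0
tool_pos: [0.6065, -0.0559, 0.1562]
eef_rot: [0.709, 0.705, 0.001, 0.002]
contact_force: [4.7, -1.8, 1.6]
opening: 0.158
finger_force: 2.4
```

```bash
python3 look.py
```

```text
12.0 q7 0.03 [ 0.6065 -0.0559  0.1562] open 1.39 ff 2.4 [ 4.7 -1.8  1.6] [0.09, -0.1, 0.12] yang -0.3
orange [242 152  11   2  13] [246.8 152.6]
orange [250 172  12  17 104] [255.  181.1]
orange [227 192   6   2   6] [229.5 192.8]
prof180 [39, 67, 47, 46, 53, 67, 109, 121, 133, 78, 63, 96, 108, 144, 91, 124, 44, 116, 133, 111, 167, 157, 156, 156, 158, 160]
```

Emit:
send_rows:
  motion:
    - {"x": 0, "y": 0.1, "z": 0, "rx": 0, "ry": 0, "rz": 0, "jaw": 1.4}
    - {"x": 0, "y": 0, "z": 0, "rx": 0, "ry": 0, "rz": -0.1, "jaw": 1.4}
    - {"x": 0, "y": 0, "z": 0, "rx": 0, "ry": 0, "rz": -0.1, "jaw": 1.4}
    - {"x": 0, "y": 0, "z": 0, "rx": 0, "ry": 0, "rz": 0, "jaw": 1.4}
    - {"x": 0, "y": 0, "z": 0, "rx": 0, "ry": 0, "rz": 0, "jaw": 1.4}

```text
clock: 12.55
tool_pos: [0.6064, -0.0544, 0.1553]
eef_rot: [0.635, 0.773, 0.0, -0.0]
contact_force: [4.7, -0.5, -3.8]
opening: 0.158
finger_force: 2.6
```

```bash
python3 look.py
```

```text
12.55 q7 0.17 [ 0.6064 -0.0544  0.1553] open 1.39 ff 2.6 [ 4.7 -0.5 -3.8] [-0.04, -0.1, 0.03] yang 11.2
orange [243 154  13   1  13] [249. 154.]
orange [261 155   9   1   9] [265. 155.]
orange [255 170   5   9  34] [257.3 174.1]
orange [253 181   9   9  51] [256.2 184.4]
orange [227 192   6   2   6] [229.5 192.8]
prof180 [20, 90, 53, 51, 57, 61, 87, 91, 97, 82, 62, 78, 100, 138, 97, 108, 52, 116, 132, 111, 166, 157, 155, 156, 158, 160]
```

Emit:
send_rows:
  motion:
    - {"x": 0, "y": 0, "z": 0, "rx": 0, "ry": 0, "rz": -0.1, "jaw": 1.4}
    - {"x": 0, "y": 0, "z": 0, "rx": 0, "ry": 0, "rz": -0.1, "jaw": 1.4}
    - {"x": 0, "y": 0, "z": 0, "rx": 0, "ry": 0, "rz": 0, "jaw": 1.4}
    - {"x": 0, "y": 0, "z": 0, "rx": 0, "ry": 0, "rz": 0, "jaw": 1.4}
    - {"x": 0, "y": 0, "z": 0, "rx": 0, "ry": 0, "rz": 0, "jaw": 1.4}

```text
clock: 13.1
tool_pos: [0.606, -0.0539, 0.1554]
eef_rot: [0.554, 0.832, 0.0, -0.001]
contact_force: [3.9, 3.2, -3.1]
opening: 0.157
finger_force: 2.5
```

```bash
python3 look.py
```

```text
13.1 q7 0.31 [ 0.606  -0.0539  0.1554] open 1.39 ff 2.5 [ 3.9  3.2 -3.1] [-0.08, -0.09, 0.04] yang 22.7
orange [244 155   9   1   9] [248. 155.]
orange [261 154  13   1  13] [267. 154.]
orange [253 170   9  21  98] [257.1 180.1]
orange [227 192   6   2   6] [229.5 192.8]
prof180 [13, 69, 61, 58, 60, 63, 81, 99, 95, 89, 56, 68, 95, 119, 141, 66, 15, 120, 133, 111, 166, 157, 155, 156, 158, 159]
```

Emit:
send_rows:
  motion:
    - {"x": 0, "y": 0, "z": 0, "rx": 0, "ry": 0, "rz": 0, "jaw": 2}
    - {"x": 0, "y": 0, "z": 0, "rx": 0, "ry": 0, "rz": 0, "jaw": 2}
    - {"x": 0, "y": 0, "z": 0, "rx": 0, "ry": 0, "rz": 0, "jaw": 2}
    - {"x": 0, "y": 0, "z": 0, "rx": 0, "ry": 0, "rz": 0, "jaw": 2}
    - {"x": 0, "y": 0, "z": 0, "rx": 0, "ry": 0, "rz": 0, "jaw": 2}

```text
clock: 13.65
tool_pos: [0.6058, -0.0554, 0.1557]
eef_rot: [0.554, 0.833, -0.0, -0.0]
contact_force: [0.4, -0.0, -0.4]
opening: 0.226
finger_force: 0.0
```

```bash
sed -i 's/^#if len/if len/' look.py; python3 look.py s6
```

```text
13.65 q7 0.32 [ 0.6058 -0.0554  0.1557] open 1.99 ff 0.0 [ 0.4 -0.  -0.4] [0.05, -0.02, 0.07] yang 22.7
orange [243 154  11   2  16] [248.3 154.6]
orange [263 154   9   1   9] [267. 154.]
orange [253 172   9  20  96] [257.2 182.2]
orange [227 192   6   2   6] [229.5 192.8]
prof180 [62, 48, 55, 112, 58, 58, 57, 70, 99, 91, 91, 77, 63, 84, 111, 140, 24, 117, 133, 111, 166, 157, 155, 155, 158, 159]
```

View pics/s6.png

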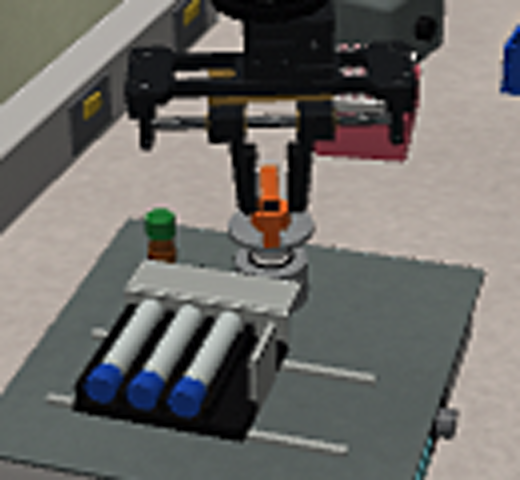

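The side view shows the bar end-on at px (257,182) between the open fingers. It sank about 2 px (roughly 7 mm) when released, so the screw has dropped into the thread. I'll close lightly to find the axis before turning forward.

Emit:
send_rows:
  motion:
    - {"x": 0, "y": 0, "z": 0.35, "rx": 0, "ry": 0, "rz": 0, "jaw": 2}
    - {"x": 0, "y": 0, "z": 0.35, "rx": 0, "ry": 0, "rz": 0, "jaw": 1.2}
    - {"x": 0, "y": 0, "z": 0, "rx": 0, "ry": 0, "rz": 0, "jaw": 1}
    - {"x": 0, "y": 0, "z": 0, "rx": 0, "ry": 0, "rz": 0, "jaw": 1}
    - {"x": 0, "y": 0, "z": 0, "rx": 0, "ry": 0, "rz": 0, "jaw": 1}

```text
clock: 14.2
tool_pos: [0.6074, -0.0546, 0.1489]
eef_rot: [0.554, 0.833, 0.001, 0.001]
contact_force: [4.5, 1.2, -2.3]
opening: 0.134
finger_force: 4.0
```

```bash
python3 look.py; python3 -c "
from plant import *
print(get_state()['moment'],get_state()['q'])"
```

```text
14.2 q7 0.31 [ 0.6074 -0.0546  0.1489] open 1.18 ff 4.0 [ 4.5  1.2 -2.3] [0.04, -0.19, -0.62] yang 22.8
orange [241 150   7   2   8] [243.6 150.1]
orange [244 157   9   1   9] [248. 157.]
orange [267 156   7   1   7] [270. 156.]
orange [255 172   5   8  38] [256.9 175.7]
orange [254 182   8  10  52] [257.3 186.1]
orange [227 192   6   2   6] [229.5 192.8]
prof180 [23, 6, 28, 99, 60, 59, 57, 82, 99, 96, 91, 71, 62, 94, 105, 147, 22, 117, 133, 111, 166, 157, 155, 156, 157, 159]
[ 0.20302111 -1.05077856 -0.01776714] [ 0.06549977  0.79529913 -0.0904783   1.70675697  0.10682836  0.64165718
  0.31395604]
```

Emit:
send_rows:
  motion:
    - {"x": 0.06, "y": 0.17, "z": 0, "rx": 0, "ry": 0, "rz": 0, "jaw": 1.4}
    - {"x": 0, "y": 0, "z": 0, "rx": 0, "ry": 0, "rz": 0, "jaw": 1.4}
    - {"x": 0, "y": 0, "z": 0, "rx": 0, "ry": 0, "rz": 0.14, "jaw": 1.4}
    - {"x": 0, "y": 0, "z": 0, "rx": 0, "ry": 0, "rz": 0.14, "jaw": 1.4}
    - {"x": 0, "y": 0, "z": 0, "rx": 0, "ry": 0, "rz": 0.14, "jaw": 1.4}

```text
clock: 14.75
tool_pos: [0.607, -0.0534, 0.1484]
eef_rot: [0.717, 0.697, 0.0, -0.001]
contact_force: [1.1, 0.9, -1.2]
opening: 0.161
finger_force: 1.8
```

Emit:
send_rows:
  motion:
    - {"x": 0, "y": 0, "z": 0, "rx": 0, "ry": 0, "rz": 0.14, "jaw": 1.4}
    - {"x": 0, "y": 0, "z": 0, "rx": 0, "ry": 0, "rz": 0.14, "jaw": 1.4}
    - {"x": 0, "y": 0, "z": 0, "rx": 0, "ry": 0, "rz": 0.14, "jaw": 1.4}
    - {"x": 0, "y": 0, "z": 0, "rx": 0, "ry": 0, "rz": 0.14, "jaw": 1.4}
    - {"x": 0, "y": 0, "z": 0, "rx": 0, "ry": 0, "rz": 0.14, "jaw": 1.4}

```text
clock: 15.25
tool_pos: [0.6072, -0.0538, 0.1484]
eef_rot: [0.913, 0.409, -0.0, -0.0]
contact_force: [2.4, 0.0, -3.8]
opening: 0.157
finger_force: 2.0
```

Emit:
send_rows:
  motion:
    - {"x": 0, "y": 0, "z": 0, "rx": 0, "ry": 0, "rz": 0.14, "jaw": 1.4}
    - {"x": 0, "y": 0, "z": 0, "rx": 0, "ry": 0, "rz": 0.14, "jaw": 1.4}
    - {"x": 0, "y": 0, "z": 0, "rx": 0, "ry": 0, "rz": 0.14, "jaw": 1.4}
    - {"x": 0, "y": 0, "z": 0, "rx": 0, "ry": 0, "rz": 0.14, "jaw": 1.4}
    - {"x": 0, "y": 0, "z": 0, "rx": 0, "ry": 0, "rz": 0.14, "jaw": 1.4}

```text
clock: 15.75
tool_pos: [0.6068, -0.054, 0.1483]
eef_rot: [0.997, 0.071, -0.001, -0.0]
contact_force: [2.3, 0.7, -2.7]
opening: 0.156
finger_force: 2.0
```

```bash
python3 look.py; python3 -c "
from plant import *
print(get_state()['moment'],get_state()['q'])"
```

```text
15.75 q7 -0.96 [ 0.6068 -0.054   0.1483] open 1.37 ff 2.0 [ 2.3  0.7 -2.7] [-0.14, 0.08, -0.67] yang -81.9
orange [260 177   9  11  78] [264.7 182. ]
orange [246 179   6   8  46] [248.4 182.7]
orange [254 187   5   2   7] [256.1 187.4]
orange [227 192   6   2   6] [229.5 192.8]
prof180 [17, 26, 23, 33, 23, 22, 16, 50, 97, 135, 133, 134, 60, 70, 99, 116, 43, 117, 132, 111, 166, 157, 155, 155, 158, 159]
[-0.01265349  0.08799951  0.02014964] [-0.21469185  0.84236559  0.41813186  1.72109518 -0.49722785  0.68740989
 -0.96316267]
```

Emit:
send_rows:
  motion:
    - {"x": 0, "y": 0, "z": 0, "rx": 0, "ry": 0, "rz": 0.14, "jaw": 1.4}
    - {"x": 0, "y": 0, "z": 0, "rx": 0, "ry": 0, "rz": 0.14, "jaw": 1.4}
    - {"x": 0, "y": 0, "z": 0, "rx": 0, "ry": 0, "rz": 0.14, "jaw": 1.4}
    - {"x": 0, "y": 0, "z": 0, "rx": 0, "ry": 0, "rz": 0.14, "jaw": 1.4}
    - {"x": 0, "y": 0, "z": 0, "rx": 0, "ry": 0, "rz": 0.14, "jaw": 1.4}

```text
clock: 16.3
tool_pos: [0.6065, -0.0536, 0.1482]
eef_rot: [0.962, -0.274, -0.001, -0.0]
contact_force: [0.2, 0.0, -2.9]
opening: 0.154
finger_force: 2.0
```

Emit:
send_rows:
  motion:
    - {"x": 0, "y": 0, "z": 0, "rx": 0, "ry": 0, "rz": 0.14, "jaw": 1.4}
    - {"x": 0, "y": 0, "z": 0, "rx": 0, "ry": 0, "rz": 0, "jaw": 2}
    - {"x": 0, "y": 0, "z": 0, "rx": 0, "ry": 0, "rz": 0, "jaw": 2.2}
    - {"x": 0, "y": 0, "z": -1.5, "rx": 0, "ry": 0, "rz": 0, "jaw": 2.2}
    - {"x": 0, "y": 0, "z": -2, "rx": 0, "ry": 0, "rz": 0, "jaw": 2.2}

```text
clock: 16.8
tool_pos: [0.6068, -0.054, 0.1843]
eef_rot: [0.941, -0.338, -0.001, 0.0]
contact_force: [0.2, -0.2, -0.4]
opening: 0.251
finger_force: 0.0
```

```bash
python3 look.py; python3 -c "
from plant import *
print(get_state()['moment'],get_state()['q'])"
```

```text
16.8 q7 -1.61 [ 0.6068 -0.054   0.1843] open 2.21 ff 0.0 [ 0.2 -0.2 -0.4] [-0.03, 0.16, 2.93] yang -129.6
orange [250 175  16  17 172] [257.7 182.9]
orange [227 192   6   2   6] [229.5 192.8]
prof180 [89, 80, 76, 78, 87, 65, 61, 58, 56, 104, 118, 133, 104, 63, 88, 72, 16, 120, 133, 111, 166, 156, 155, 155, 157, 159]
[-0.0092145   0.07839063  0.00582635] [-0.34627041  0.85234182  0.6913814   1.69899988 -0.69562422  0.84647151
 -1.60644154]
```

Emit:
send_rows:
  motion:
    - {"x": 0, "y": 0, "z": 0, "rx": 0, "ry": 0, "rz": -0.145, "jaw": 2.2}
    - {"x": 0, "y": 0, "z": 0, "rx": 0, "ry": 0, "rz": -0.145, "jaw": 2.2}
    - {"x": 0, "y": 0, "z": 0, "rx": 0, "ry": 0, "rz": -0.145, "jaw": 2.2}
    - {"x": 0, "y": 0, "z": 0, "rx": 0, "ry": 0, "rz": -0.145, "jaw": 2.2}
    - {"x": 0, "y": 0, "z": 0, "rx": 0, "ry": 0, "rz": -0.145, "jaw": 2.2}

```text
clock: 17.35
tool_pos: [0.6077, -0.0543, 0.1847]
eef_rot: [1.0, 0.02, 0.001, 0.0]
contact_force: [0.3, 0.2, -0.6]
opening: 0.251
finger_force: 0.0
```

Emit:
send_rows:
  motion:
    - {"x": 0, "y": 0, "z": 0, "rx": 0, "ry": 0, "rz": -0.145, "jaw": 2.2}
    - {"x": 0, "y": 0, "z": 0, "rx": 0, "ry": 0, "rz": -0.145, "jaw": 2.2}
    - {"x": 0, "y": 0, "z": 0, "rx": 0, "ry": 0, "rz": -0.145, "jaw": 2.2}
    - {"x": 0, "y": 0, "z": 0, "rx": 0, "ry": 0, "rz": -0.145, "jaw": 2.2}
    - {"x": 0, "y": 0, "z": 0, "rx": 0, "ry": 0, "rz": -0.145, "jaw": 2.2}

```text
clock: 17.85
tool_pos: [0.6077, -0.0545, 0.1848]
eef_rot: [0.928, 0.373, 0.001, 0.0]
contact_force: [0.1, 0.7, 0.8]
opening: 0.25
finger_force: 0.0
```

Emit:
send_rows:
  motion:
    - {"x": 0, "y": 0, "z": 0, "rx": 0, "ry": 0, "rz": -0.145, "jaw": 2.2}
    - {"x": 0, "y": 0, "z": 0, "rx": 0, "ry": 0, "rz": -0.145, "jaw": 2.2}
    - {"x": 0, "y": 0, "z": 0, "rx": 0, "ry": 0, "rz": -0.145, "jaw": 2.2}
    - {"x": 0, "y": 0, "z": 0, "rx": 0, "ry": 0, "rz": -0.145, "jaw": 2.2}
    - {"x": 0, "y": 0, "z": 0, "rx": 0, "ry": 0, "rz": -0.145, "jaw": 2.2}

```text
clock: 18.35
tool_pos: [0.6077, -0.0547, 0.1847]
eef_rot: [0.735, 0.678, 0.0, 0.001]
contact_force: [-0.5, -0.2, 0.2]
opening: 0.247
finger_force: 0.0
```

Emit:
send_rows:
  motion:
    - {"x": 0, "y": 0, "z": 0, "rx": 0, "ry": 0, "rz": -0.145, "jaw": 2.2}
    - {"x": 0, "y": 0, "z": 0, "rx": 0, "ry": 0, "rz": -0.145, "jaw": 2.2}
    - {"x": 0, "y": 0, "z": 0, "rx": 0, "ry": 0, "rz": -0.145, "jaw": 2.2}
    - {"x": 0, "y": 0, "z": 0, "rx": 0, "ry": 0, "rz": -0.145, "jaw": 2.2}
    - {"x": 0, "y": 0, "z": 0, "rx": 0, "ry": 0, "rz": -0.145, "jaw": 2.2}

```text
clock: 18.85
tool_pos: [0.6077, -0.0549, 0.1847]
eef_rot: [0.447, 0.895, -0.0, 0.001]
contact_force: [-0.4, 0.3, -0.1]
opening: 0.253
finger_force: 0.0
```

Emit:
send_rows:
  motion:
    - {"x": 0, "y": 0, "z": 0, "rx": 0, "ry": 0, "rz": -0.145, "jaw": 2.2}
    - {"x": 0, "y": 0, "z": 0, "rx": 0, "ry": 0, "rz": -0.145, "jaw": 2.2}
    - {"x": 0, "y": 0, "z": 0, "rx": 0, "ry": 0, "rz": 0, "jaw": 2.2}
    - {"x": 0, "y": 0, "z": 0, "rx": 0, "ry": 0, "rz": 0, "jaw": 2.2}
    - {"x": 0, "y": 0, "z": 0, "rx": 0, "ry": 0, "rz": 0, "jaw": 2.2}

```text
clock: 19.35
tool_pos: [0.6076, -0.0542, 0.1841]
eef_rot: [0.317, 0.948, -0.0, 0.0]
contact_force: [0.4, 0.4, -0.4]
opening: 0.25
finger_force: 0.0
```

```bash
sed -i 's/.6055,-.0550,.155/.6072,-.0540,.145/' look.py; python3 look.py s7; python3 -c "
from plant import *
print(get_state()['q'])"
```

```text
19.35 q7 0.73 [ 0.6076 -0.0542  0.1841] open 2.21 ff 0.0 [ 0.4  0.4 -0.4] [0.05, -0.0, 3.91] yang 53.0
orange [250 175  16  17 173] [257.7 182.9]
prof180 [89, 80, 75, 78, 87, 65, 61, 58, 56, 104, 118, 132, 104, 63, 88, 72, 16, 121, 133, 111, 166, 156, 155, 155, 158, 159]
[ 0.1381798   0.75279581 -0.2222578   1.67558012  0.2266097   0.73814194
  0.73128195]
```

View pics/s7.png

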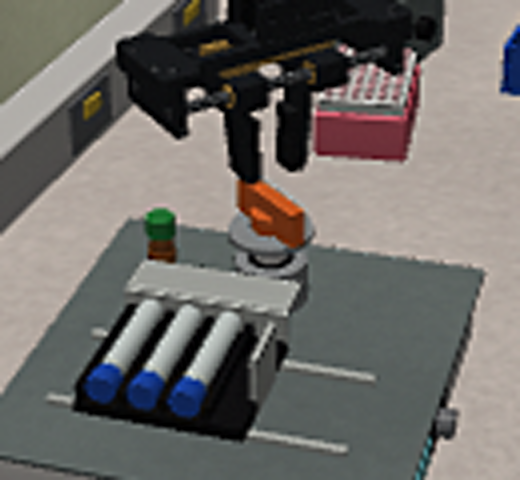

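The side view shows the bar at px (257,183) aligned beneath the opened fingers after the half-turn regrasp. I'll lower and turn on.

Emit:
send_rows:
  motion:
    - {"x": 0.05, "y": 0, "z": 2, "rx": 0, "ry": 0, "rz": 0, "jaw": 2.2}
    - {"x": 0, "y": 0, "z": 1.5, "rx": 0, "ry": 0, "rz": 0, "jaw": 2.2}
    - {"x": 0, "y": 0, "z": 0.4, "rx": 0, "ry": 0, "rz": 0, "jaw": 2}
    - {"x": 0, "y": 0, "z": 0, "rx": 0, "ry": 0, "rz": 0, "jaw": 1.4}
    - {"x": 0, "y": 0, "z": 0, "rx": 0, "ry": 0, "rz": 0, "jaw": 1.4}

```text
clock: 19.9
tool_pos: [0.6076, -0.0536, 0.1453]
eef_rot: [0.316, 0.949, 0.0, 0.001]
contact_force: [0.9, -0.2, -0.3]
opening: 0.157
finger_force: 0.1
```

Emit:
send_rows:
  motion:
    - {"x": 0, "y": 0, "z": 0, "rx": 0, "ry": 0, "rz": 0, "jaw": 1.4}
    - {"x": 0, "y": 0, "z": 0, "rx": 0, "ry": 0, "rz": 0, "jaw": 1.4}
    - {"x": 0, "y": 0, "z": 0, "rx": 0, "ry": 0, "rz": 0.1, "jaw": 1.4}
    - {"x": 0, "y": 0, "z": 0, "rx": 0, "ry": 0, "rz": 0.1, "jaw": 1.4}
    - {"x": 0, "y": 0, "z": 0, "rx": 0, "ry": 0, "rz": 0.1, "jaw": 1.4}

```text
clock: 20.4
tool_pos: [0.6073, -0.054, 0.1451]
eef_rot: [0.456, 0.89, 0.0, 0.0]
contact_force: [0.1, 0.7, -1.2]
opening: 0.158
finger_force: 1.7
```

```bash
python3 look.py
```

```text
20.4 q7 0.5 [ 0.6073 -0.054   0.1451] open 1.39 ff 1.7 [ 0.1  0.7 -1.2] [0.0, -0.01, 0.01] yang 35.7
orange [240 152   8   2  10] [243.9 152.8]
orange [245 159   9   2  12] [248.8 159.4]
orange [254 175  10  18 104] [258.7 184.1]
orange [227 192   6   2   6] [229.5 192.8]
prof180 [78, 83, 78, 71, 65, 62, 57, 55, 56, 85, 99, 110, 101, 66, 86, 73, 16, 121, 134, 112, 166, 158, 156, 156, 158, 160]
```

Emit:
send_rows:
  motion:
    - {"x": 0, "y": 0, "z": 0, "rx": 0, "ry": 0, "rz": 0.14, "jaw": 1.4}
    - {"x": 0, "y": 0, "z": 0, "rx": 0, "ry": 0, "rz": 0.14, "jaw": 1.4}
    - {"x": 0, "y": 0, "z": 0, "rx": 0, "ry": 0, "rz": 0.14, "jaw": 1.4}
    - {"x": 0, "y": 0, "z": 0, "rx": 0, "ry": 0, "rz": 0.14, "jaw": 1.4}
    - {"x": 0, "y": 0, "z": 0, "rx": 0, "ry": 0, "rz": 0.14, "jaw": 1.4}

```text
clock: 20.95
tool_pos: [0.6072, -0.0538, 0.1447]
eef_rot: [0.734, 0.679, 0.0, 0.0]
contact_force: [-0.3, 0.5, -2.4]
opening: 0.158
finger_force: 1.8
```

Emit:
send_rows:
  motion:
    - {"x": 0, "y": 0, "z": 0, "rx": 0, "ry": 0, "rz": 0.14, "jaw": 1.4}
    - {"x": 0, "y": 0, "z": 0, "rx": 0, "ry": 0, "rz": 0.14, "jaw": 1.4}
    - {"x": 0, "y": 0, "z": 0, "rx": 0, "ry": 0, "rz": 0.14, "jaw": 1.4}
    - {"x": 0, "y": 0, "z": 0, "rx": 0, "ry": 0, "rz": 0.14, "jaw": 1.4}
    - {"x": 0, "y": 0, "z": 0, "rx": 0, "ry": 0, "rz": 0.14, "jaw": 1.4}

```text
clock: 21.45
tool_pos: [0.6072, -0.0538, 0.1446]
eef_rot: [0.922, 0.387, 0.0, 0.0]
contact_force: [0.2, -1.3, -2.1]
opening: 0.156
finger_force: 2.0
```

Emit:
send_rows:
  motion:
    - {"x": 0, "y": 0, "z": 0.05, "rx": 0, "ry": 0, "rz": 0.14, "jaw": 1.4}
    - {"x": 0, "y": 0, "z": 0.05, "rx": 0, "ry": 0, "rz": 0.14, "jaw": 1.4}
    - {"x": 0, "y": 0, "z": 0, "rx": 0, "ry": 0, "rz": 0.14, "jaw": 1.4}
    - {"x": 0, "y": 0, "z": 0, "rx": 0, "ry": 0, "rz": 0.14, "jaw": 1.4}
    - {"x": 0, "y": 0, "z": 0, "rx": 0, "ry": 0, "rz": 0.14, "jaw": 1.4}

```text
clock: 21.95
tool_pos: [0.6073, -0.0538, 0.1436]
eef_rot: [0.999, 0.047, 0.0, 0.0]
contact_force: [-0.1, -1.0, -2.5]
opening: 0.16
finger_force: 2.0
```

Emit:
send_rows:
  motion:
    - {"x": 0, "y": 0, "z": 0.05, "rx": 0, "ry": 0, "rz": 0.14, "jaw": 1.4}
    - {"x": 0, "y": 0, "z": 0.05, "rx": 0, "ry": 0, "rz": 0.14, "jaw": 1.4}
    - {"x": 0, "y": 0, "z": 0.05, "rx": 0, "ry": 0, "rz": 0.14, "jaw": 1.4}
    - {"x": 0, "y": 0, "z": 0, "rx": 0, "ry": 0, "rz": 0.14, "jaw": 1.4}
    - {"x": 0, "y": 0, "z": 0, "rx": 0, "ry": 0, "rz": 0.14, "jaw": 1.4}

```text
clock: 22.45
tool_pos: [0.6072, -0.0539, 0.1422]
eef_rot: [0.954, -0.298, 0.0, 0.0]
contact_force: [0.6, -2.4, -2.3]
opening: 0.159
finger_force: 2.1
```

```bash
python3 look.py;python3 -c "
from plant import *
print(get_state()['q'])"
```

```text
22.45 q7 -1.48 [ 0.6072 -0.0539  0.1422] open 1.4 ff 2.1 [ 0.6 -2.4 -2.3] [0.01, 0.01, -0.28] yang -124.7
orange [248 160   8   4  11] [251.6 161.6]
orange [255 178  12  15 109] [260.9 185.6]
orange [227 192   6   2   6] [229.5 192.8]
prof180 [84, 69, 38, 42, 43, 48, 62, 49, 45, 52, 108, 133, 141, 116, 68, 61, 17, 123, 135, 112, 168, 159, 157, 158, 159, 161]
[-0.32626649  0.910131    0.64595088  1.73114278 -0.75416646  0.76629546
 -1.4794106 ]
```

Emit:
send_rows:
  motion:
    - {"x": 0, "y": 0, "z": 0.05, "rx": 0, "ry": 0, "rz": 0.14, "jaw": 1.4}
    - {"x": 0, "y": 0, "z": 0.05, "rx": 0, "ry": 0, "rz": 0.14, "jaw": 1.4}
    - {"x": 0, "y": 0, "z": 0, "rx": 0, "ry": 0, "rz": 0.14, "jaw": 1.4}
    - {"x": 0, "y": 0, "z": 0, "rx": 0, "ry": 0, "rz": 0, "jaw": 1.4}
    - {"x": 0, "y": 0, "z": 0, "rx": 0, "ry": 0, "rz": 0, "jaw": 1.4}

```text
clock: 23.0
tool_pos: [0.6071, -0.0532, 0.1412]
eef_rot: [0.874, -0.487, -0.0, -0.0]
contact_force: [0.3, -0.2, -0.5]
opening: 0.162
finger_force: 0.1
```

```bash
python3 look.py;python3 -c "
from plant import *
print(get_state()['q'])"
```

```text
23.0 q7 -1.79 [ 0.6071 -0.0532  0.1412] open 1.42 ff 0.1 [ 0.3 -0.2 -0.5] [0.07, 0.03, -0.38] yang -148.2
orange [260 159   6   1   6] [262.5 159. ]
orange [244 160   9   2  13] [248.5 160.6]
orange [254 174   9  20  87] [257.8 184.7]
orange [227 192   6   2   6] [229.5 192.8]
prof180 [74, 75, 60, 24, 18, 91, 64, 58, 57, 60, 77, 93, 96, 103, 65, 57, 17, 122, 134, 112, 168, 158, 157, 157, 159, 161]
[-0.37260872  0.94726189  0.75151844  1.73409664 -0.85818711  0.82355365
 -1.79480056]
```

Emit:
send_rows:
  motion:
    - {"x": 0, "y": 0, "z": 0.05, "rx": 0, "ry": 0, "rz": 0.1, "jaw": 1.4}
    - {"x": 0, "y": 0, "z": 0, "rx": 0, "ry": 0, "rz": 0.1, "jaw": 1.4}
    - {"x": 0, "y": 0, "z": 0, "rx": 0, "ry": 0, "rz": 0, "jaw": 1.4}
    - {"x": 0, "y": 0, "z": 0, "rx": 0, "ry": 0, "rz": 0, "jaw": 1.6}
    - {"x": 0, "y": 0, "z": 0, "rx": 0, "ry": 0, "rz": 0, "jaw": 1.6}

```text
clock: 23.55
tool_pos: [0.6072, -0.0534, 0.1408]
eef_rot: [0.82, -0.573, -0.0, -0.0]
contact_force: [0.4, -0.9, 0.3]
opening: 0.18
finger_force: 0.0
```

Emit:
send_rows:
  motion:
    - {"x": 0, "y": 0, "z": 0, "rx": 0, "ry": 0, "rz": 0, "jaw": 1.2}
    - {"x": 0, "y": 0, "z": 0, "rx": 0, "ry": 0, "rz": 0, "jaw": 1}
    - {"x": 0, "y": 0, "z": 0, "rx": 0, "ry": 0, "rz": 0, "jaw": 0.9}
    - {"x": 0, "y": 0, "z": 0, "rx": 0, "ry": 0, "rz": 0, "jaw": 0.9}
    - {"x": 0, "y": 0, "z": 0, "rx": 0, "ry": 0, "rz": 0, "jaw": 0.9}
  grip_force: 12

```text
clock: 24.05
tool_pos: [0.607, -0.0536, 0.1407]
eef_rot: [0.819, -0.574, -0.0, -0.0]
contact_force: [-1.1, -0.3, 0.1]
opening: 0.135
finger_force: 12.0
```

```bash
python3 look.py s8; python3 -c "
from plant import *
import numpy as np
from h import *
print(get_state()['q'])
a=dict(np.load('side0.npz'))
for z in(.056,.048): print(proj(a,[.6072,-.054,.07+z+.034]),proj(a,[.6072-.033*.8,-.054+.033*.6,.07+z+.034]))"
```

```text
24.05 q7 -1.96 [ 0.607  -0.0536  0.1407] open 1.19 ff 12.0 [-1.1 -0.3  0.1] [0.05, 0.0, -0.43] yang -160.0
orange [244 160   9   1   9] [248. 160.]
orange [255 174   5   9  38] [257.2 178.2]
orange [254 185   7   9  48] [256.8 188.6]
orange [227 192   6   2   6] [229.5 192.8]
prof180 [65, 72, 56, 9, 7, 63, 62, 57, 58, 62, 96, 95, 93, 92, 60, 56, 17, 122, 134, 112, 168, 158, 157, 157, 159, 161]
[-0.39203668  0.9661991   0.79925321  1.7355239  -0.90147457  0.8513463
 -1.96138028]
(np.float64(256.0606906761791), np.float64(176.8065658172032)) (np.float64(262.4359235671599), np.float64(182.01988441775356))
(np.float64(256.1092896748949), np.float64(179.32467778737688)) (np.float64(262.4599265904402), np.float64(184.57368686272366))
```

View pics/s8.png

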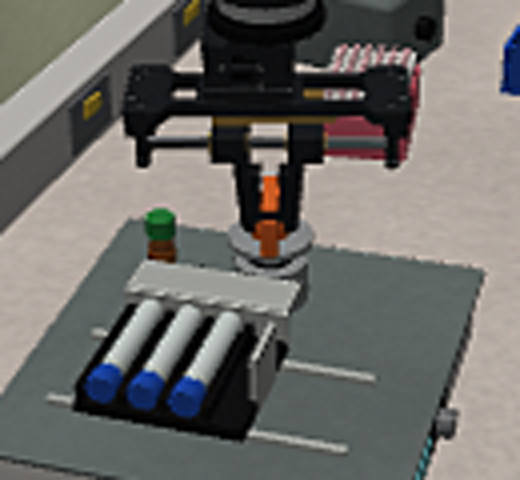

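The side view shows the closed fingers on the bar at px (257,183), with the disc just above the boss. The bar sits 2.5 px (8 mm) lower than it did after the drop, having turned 363° forward. The cradle and vial are in place, so I'll hand in.

```bash
python3 -c "
from plant import *
print(finish_job())"
```

```text
the job is handed in; nothing more can be done
None
```

I handed the job in at about 24 s: the cradle was pushed to its stop, the screw dropped into its thread and was turned about one full turn forward (363°, 8 mm lower in the side view), and the bar was held at 12 N; no verdict came back.

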